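# Switch on the cup warmer under the big mug

## Task

With closed fingers, switch on the twin cup warmer for the big mug: first press the raised front half of the square rocker so that the rocker tips fully over, then press the round key in front of the plate on which the big mug stands all the way down until it stays, and last press the long bar key right down, hold it down for a full second and let it come back up. Do not press the other round key, and only press the keys: leave the mug, the small cup and everything else standing where they are, and finish with the fingers clear.

Things in the scene. Friction and masses are not known exactly. Their poses are not given: they have to be found in the camera images.
- warmer: twin cup warmer, flat aluminium box fixed to the worktop, 250 (x) x 380 (y) x 45 mm high, turned up to 15 degrees; origin at the centre of its underside; x from its front edge (nearest the robot) to the plates, y to its left, z up. Its controls stand in a row 95 mm in front of the origin, from the left: round key (y +130 mm), rocker (+42), long bar (-42), round key (-130)
- left_plate (a point): centre of the top of the left round dark plate, 124 mm across, 49 mm above the worktop; axes as the warmer's
- right_plate (a point): centre of the top of the right round dark plate, the same size
- power_press (a point): place to press on the black square rocker: top of its front half, 17 mm in front of its hinge, raised at the start; moves with the rocker, about 60 mm above the worktop at the start, 53 mm when over. Rocker 52 mm (x) x 38 mm wide, a short white dash on its front half; hinge along the warmer's y through its middle, 50 mm above the worktop
- power (a joint): angle of the rocker: about 0 (up to 0.03) at the start, front half raised (off); 0.4 when the front half is fully pressed (on). It stays where it is left; it takes 1 to 3 N at the press point
- left_key_top (a point): centre of the top of the left round black key, 36 mm across, in front of the left plate; 55 mm above the worktop when up, 49 mm when down
- right_key_top (a point): centre of the top of the right round black key, in front of the right plate; same size and heights
- left_key (a joint): travel of the left round key: 0 up, 0.006 m fully down. It stays where it is pushed; it takes about 2.5 N
- right_key (a joint): travel of the right round key, the same
- start_bar_top (a point): centre of the top of the long black bar key, 24 (x) x 50 (y) mm; 55 mm above the worktop when up, 49 mm when down
- start_bar (a joint): travel of the bar key: 0 up, 0.006 m fully down; a spring brings it back, 1.6 N to start it, 4 N to hold it right down
- mug_center (a point): centre of the big white mug with a faint blue pattern, 82 mm across, 91 mm tall, with a handle that reaches 72 mm from the mug's axis, half-way up; it stands loose on one of the two plates (left or right, differs from start to start), its top 140 mm above the worktop
- cup_center (a point): centre of the small white espresso cup, 62 mm across, 51 mm tall, half-way up; it stands on the other plate; leave it where it is
- teaspoon: steel teaspoon 130 x 27 x 11 mm lying on the warmer between the plates; origin at its underside; leave it where it is
- lemon: lemon, 72 x 57 x 58 mm, on the worktop left of the warmer; origin at its underside; leave it where it is
- timer: black round kitchen timer, 64 mm across, 54 mm tall, right of the warmer; origin at its underside; leave it where it is
- mill: wooden pepper mill, 58 mm across, 150 mm tall, left of the warmer beside the plates; origin at its underside; leave it where it is
- garlic: garlic bulb, 60 mm, right of the warmer beside the plates; origin at its underside; leave it where it is
There are look-alikes about, which are no part of the job. What is meant by the part that bears mug_center is not red, and is the larger of those in its own colour.

How it is judged:
On the way, in this order (a step that is already met when the one before it is completed fails the run):
1. the rocker is tipped fully over (value of joint power above 0.28 rad), for 0.1 s.
2. the round key in front of the big mug's plate is down (((y of mug_center in the frame of warmer above 0 m and value of joint left_key above 0.0045 m) or (y of mug_center in the frame of warmer below 0 m and value of joint right_key above 0.0045 m))), for 0.1 s.
3. the bar key is held down for a second (at least 0.8 s) (value of joint start_bar above 0.004 m), for 0.8 s.
At the end, for the whole second after the job is handed in: Rocker over (beyond 0.28 of 0.4 rad), the big mug's round key down (beyond 4.5 of 6 mm), the other round key up (within 1.5 mm), bar key back up (within 1 mm), mug and cup upright (0.15 rad) within 20 mm and the other things within 30 mm of where they were (value of joint power above 0.28 rad and ((y of mug_center in the frame of warmer above 0 m and value of joint left_key above 0.0045 m and value of joint right_key below 0.0015 m) or (y of mug_center in the frame of warmer below 0 m and value of joint right_key above 0.0045 m and value of joint left_key below 0.0015 m)) and value of joint start_bar below 0.001 m and distance of each of mug_center, cup_center from where it was at the start of the episode below 0.02 m and angle between each of mug_center, cup_center's own z axis and vertical below 0.15 rad and distance of each of lemon, timer, mill, garlic, teaspoon from where it was at the start of the episode below 0.03 m); the robot touches nothing.
It fails at once if the round key in front of the small cup's plate is pressed ((y of mug_center in the frame of warmer above 0 m and value of joint right_key above 0.002 m) or (y of mug_center in the frame of warmer below 0 m and value of joint left_key above 0.002 m)).
It fails at once if a round key is pressed before the rocker is over (value of joint power below 0.26 rad and value of joint any of left_key, right_key above 0.002 m).
It fails at once if the bar key is pressed before the round key is down (value of joint start_bar above 0.002 m and not (value of joint any of left_key, right_key above 0.004 m)).
It fails at once if the mug or the cup is lifted, pushed more than 20 mm or tipped (distance of any of mug_center, cup_center from where it was at the start of the episode above 0.02 m or angle between any of mug_center, cup_center's own z axis and vertical above 0.3 rad).
It fails at once if a bystander is lifted or pushed more than 30 mm (distance of any of lemon, timer, mill, garlic, teaspoon from where it was at the start of the episode above 0.03 m).
It also fails if it takes over 48 s, if anything falls off the work surface, if the arm or the gripper's body presses on something with over 40 N, if the wrist force passes 120 N, or if a joint passes its speed limit or range.

## Robot

A 7-joint arm with a two-finger parallel gripper is mounted at the origin on a cart in front of the work surface, level with it; the furniture and walls round the work are solid. World frame = base frame: x ahead of the robot, y to its left, z up, the work surface at z = 0. Lengths are in m, angles in rad, forces in N, time in s.
With the tool pointing down it reaches from about 0.425 to 0.975 m from the base axis. Payload 16.7 kg.
Tool frame: the origin (TCP) lies midway between the tips of the shut fingers; the grasp point (between the pads) lies 19 mm behind it; x points along the fingers, y is the direction in which the jaws open and shut, and the axes are right-handed (so a half turn about x gives the same grasp; the last joint's range is limited). The gripper opens to 85 mm and grips with 20 to 120 N. Pads are 22 mm wide; open, the fingers measure 114 mm over their backs; the gripper's body (76 mm by 85 mm) begins 54 mm behind the grasp point. The pads swing forward as they close: fully open they stand 13 mm farther back than shut.
Start: joints at [1.077, 0.426, 0.074, 1.606, -0.034, 1.111, -0.067], TCP at [0.228, -0.635, 0.231] pointing down, gripper open.
Joint ranges: [-2.85, 2.85], [-0.5, 2.14], [-1.23, 1.37], [0.21, 2.46], [-1.02, 4.16], [0.16, 2.05], [-2.73, 2.73]. Speed limits (rad/s): [1.89, 1.89, 2.39, 2.39, 3.01, 3.01, 3.01].

## Interface

Orientations are given as a rotation vector (axis times angle).
In Python, from workcell import get_state, capture, hand_in gives the robot as it stands.
- The arm moves only by the tool arm_command, never from a script. Its argument "motion" is a list of rows, each an object with "offset": the shift along the world's x, y, z in units of 10 cm (1.0 is 10 cm), a list of three; "twist": the turn, a rotation vector about the world's x, y, z in units of 180 degrees (1.0 is 180 degrees), a list of three. In form: [{"offset": [tx, ty, tz], "twist": [ax, ay, az]}, ...]. A call has 1 to 5 rows; each row is the pose to reach, as a shift and turn from the pose commanded when the call began, turning the shorter way round; what a row does not reach only later rows make up. A row lasts 1/10 s, in which the tool goes at most 50 mm and 8.59 degrees, less where a joint would pass 70% of its speed; a pose out of reach is approached as far as the arm can. A call with a number of a shift or a turn outside -1 to 1 is refused whole. A call with a gripper value outside its range is refused whole. "claw" is the opening, from 0 (shut) to 1 (fully open), set as the call begins (left out, the last holds). The fingers move at their own pace and stop on an object; "grip_force" is the grip in N (left out, the last holds). Time passes only in rows, so rows that repeat a pose let the fingers close. It gives the time, the measured TCP pose, the force and the opening at its end, in the units of the state.
- get_state(): the state, without advancing time (a new reading comes with each control period).
- capture(name): name is "scene" or "side" or "wrist"; returns a dict with "pixels" (480x640x3 uint8, red, green, blue), "z_map" (480x640 float32, m along the optical axis (not along the pixel's ray), 0 where there is no reading), "vertical_fov" (degrees; the focal length in pixels is half the picture's height over the tangent of half this angle, whatever the lens; pixels are square), "cx", "cy" (the principal point, pixels), "k1" (the pictures are not rectified: a ray, as slopes to the right and down, at radius r is drawn at 1 + k1 r^2 times it, then the intrinsics apply), "R" (3x3) and "t" (3): a world point X has camera coordinates R X + t. Camera axes: x right, y down, z forward; pixel columns grow to the right and rows downward; lengths in m; the calibration is good to about 2 mm. A picture is of the moment at which its call begins.
- hand_in(): hands the job in, once; it reports no verdict.
The state is a dict: "time": time; "q": joint angles; "qvel": joint speeds; "effort": joint torques, N m; "ee_pos": TCP position; "orientation": TCP orientation; "force": force on the tool from outside, world axes, zero at the start; "torque": the same for the moment, N m; "width": finger opening in m.
Only numpy, scipy, OpenCV 4.12 (cv2) and the standard library are available. Lean on these libraries where they do the work, as an engineer would, in place of code of your own. Each camera call takes 0.05 s, during which the arm holds its last target.

## Working session

There is one attempt and no reset: what is moved stays moved. The work goes in short steps, Python scripts to look and compute and a tool call to move; the robot and the scene stay as the last step left them, time stands still between calls to the robot, and variables do not carry over. Pictures are saved under pics/ and viewed, and the job is handed in when it is done.

Besides the shell and the picture viewer there is one more tool, called after "Request:" as name(argument=value, ...), one argument or row to a line, values as JSON. arm_command: Moves the arm, as the interface text tells. Shifts and turns lie within -1 to 1; 1 stands for 10 cm of shift or 180 degrees of turn. Its arguments: {"type":"object","properties":{"motion":{"type":"array","items":{"type":"object","properties":{"offset":{"type":"array","items":{"type":"number","minimum":-1,"maximum":1}},"twist":{"type":"array","items":{"type":"number","minimum":-1,"maximum":1}}}}},"claw":{"type":"number"},"grip_force":{"type":"number"}},"required":["motion"]}

```bash
mkdir -p pics
cat > h.py <<'E'
import numpy as np, cv2
from workcell import get_state, capture, hand_in
def cap(n,f=None):
    c=capture(n)
    if f: cv2.imwrite('pics/'+f,c['pixels'][:,:,::-1])
    np.savez('last_%s.npz'%n,**c)
    return c
def K(c):
    f=240/np.tan(np.radians(c['vertical_fov'])/2); return f
def und(c,u,v):
    f=K(c); xd=(u-c['cx'])/f; yd=(v-c['cy'])/f
    rd=np.hypot(xd,yd); r=rd
    for _ in range(30): r=rd/(1+c['k1']*r*r)
    s=r/np.maximum(rd,1e-9); return xd*s,yd*s
def world(c,u,v,z=None):
    x,y=und(c,u,v); R=np.array(c['R']); t=np.array(c['t']); d=R.T@np.array([x,y,1]); o=-R.T@t
    if z is None: s=c['z_map'][int(v),int(u)]
    else: s=(z-o[2])/d[2]
    return o+s*d
def proj(c,X):
    p=np.array(c['R'])@X+np.array(c['t']); x,y=p[0]/p[2],p[1]/p[2]; k=1+c['k1']*(x*x+y*y)
    return K(c)*x*k+c['cx'],K(c)*y*k+c['cy']
def load(n): 
    d=np.load('last_%s.npz'%n); return {k:d[k] for k in d}
E
python3 - <<'E'
from h import *
for n in('scene','side','wrist'):
    c=cap(n,n+'0.png'); print(n,-np.array(c['R']).T@c['t'],c['vertical_fov'],c['k1'])
s=get_state(); print(s['time'],s['ee_pos'],s['orientation'],s['force'],s['width'])
E
```

```text
scene [-0.01212697  0.30454569  0.83736066] 52.69641921101194 -0.09041527698637987
side [ 0.54351292 -1.1762423   0.69067263] 43.212873741719726 -0.04365228387519202
wrist [ 0.29337459 -0.61118247  0.37317841] 69.11874987311145 -0.02537776527153879
0.15 [ 0.22800724 -0.6349832   0.23077749] [ 2.03429984  0.35522412 -2.03476616] [ 0.81824426  0.43804956 -0.74421166] 0.08511865376348023
```

View pics/scene0.png

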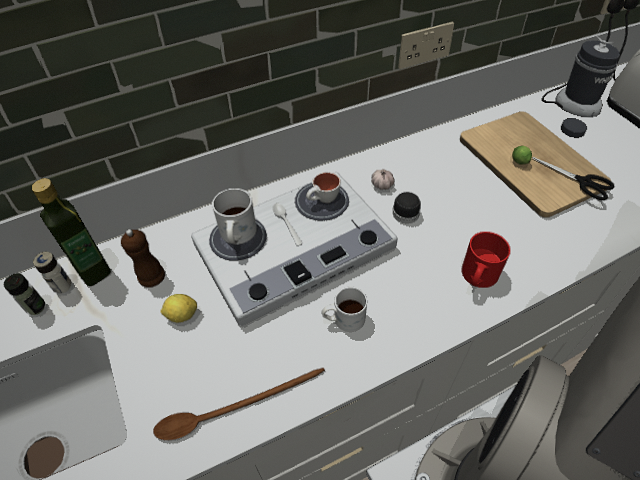

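View pics/side0.png

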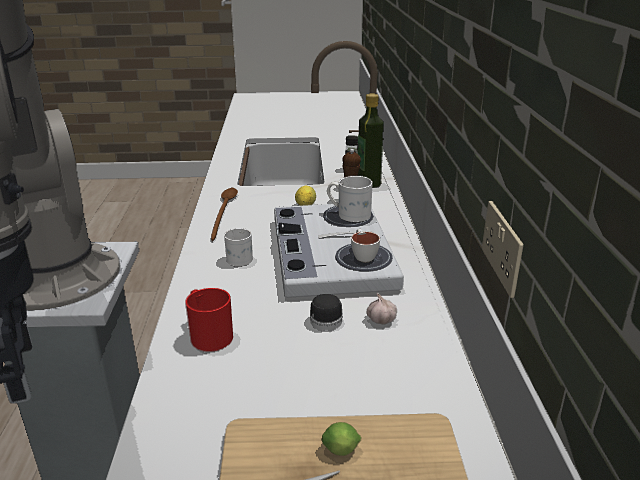

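Mug candidates in the scene view:
- White patterned mug on the left plate, (234,215).
- Smaller white patterned mug on the worktop, (350,308).
- Red mug, (486,258).
- Espresso cup on the right plate, (325,188).

The one on the left plate fits: it isn't red and is the larger of the white patterned ones. I'll confirm in an enlarged crop.

Run:
```python
from h import *
c=load('scene'); im=c['pixels'][:,:,::-1]
cv2.imwrite('pics/crop1.png',cv2.resize(im[165:335,185:405],None,fx=3.5,fy=3.5,interpolation=cv2.INTER_CUBIC))
c=load('side'); im=c['pixels'][:,:,::-1]
cv2.imwrite('pics/crop2.png',cv2.resize(im[165:305,260:420],None,fx=4,fy=4,interpolation=cv2.INTER_CUBIC))
```

```text
(no output)
```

View pics/crop1.png

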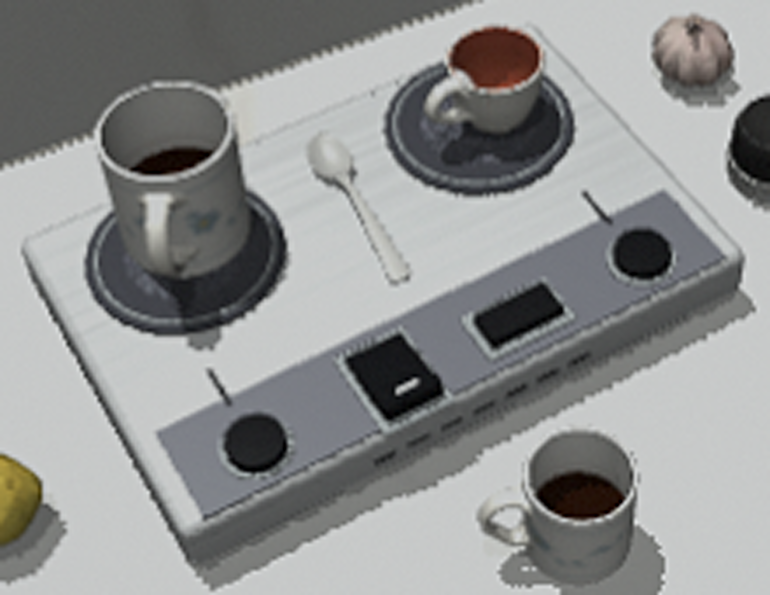

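View pics/crop2.png

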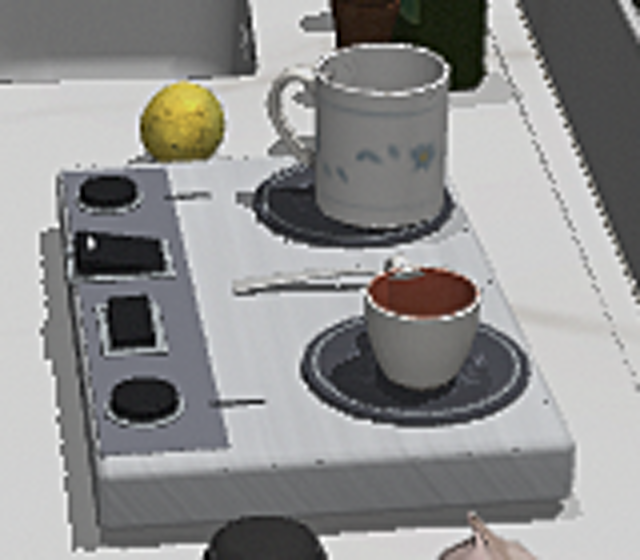

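Run:
```python
from h import *
c=load('scene'); s=load('side')
P=lambda u,v:(185+u/3.5,165+v/3.5)
S=lambda u,v:(260+u/4,165+v/4)
a=[world(c,*P(256,440),.055),world(c,*P(519,316),.055),world(c,*P(642,253),.055)]
b=[world(s,*S(108,190),.055),world(s,*S(132,319),.055),world(s,*S(145,398),.055)]
ys=[.13,-.042,-.13]
for n,A in(('scene',a),('side',b)):
    A=np.array(A); print(n,A.round(4))
    d=A[0]-A[2]; print(np.linalg.norm(d), np.degrees(np.arctan2(-d[0],d[1])))
for u,v in((256,440),(519,316),(642,253),(408,385)): print('z',world(c,*P(u,v)))
print('dash .06',world(c,*P(408,385),.06), 'plates',world(s,*S(415,367),.049))
A=(np.array(a)+b)/2
d=A[0]-A[2];th=np.arctan2(-d[0],d[1]);X=np.array([np.cos(th),np.sin(th)]);Y=np.array([-np.sin(th),np.cos(th)])
O=np.mean([A[i,:2]+.095*X-ys[i]*Y for i in range(3)],0)
print('th',np.degrees(th),'O',O)
w=lambda x,y,z:np.array([*(O+x*X+y*Y),z])
for n,p in dict(rock=(-.112,.042,.06),lk=(-.095,.13,.055),rk=(-.095,-.13,.055),bar=(-.095,-.042,.055),c1=(-.125,.19,.045),c2=(-.125,-.19,.045),c3=(.125,-.19,.045)).items():
    q=w(*p); u,v=proj(c,q); us,vs=proj(s,q); print(n,q.round(4),'crop1',((u-185)*3.5,(v-165)*3.5),'crop2',((us-260)*4,(vs-165)*4))
```

```text
scene [[ 0.5161  0.1935  0.055 ]
 [ 0.5262  0.0244  0.055 ]
 [ 0.5346 -0.0633  0.055 ]]
0.25743611362908336 4.120069101559547
side [[ 0.5211  0.1833  0.055 ]
 [ 0.5351  0.0134  0.055 ]
 [ 0.5415 -0.0748  0.055 ]]
0.2588783758634195 4.525579007541939
z [0.5179024  0.19312675 0.05231421]
z [0.52853946 0.02320429 0.05159274]
z [ 0.53528311 -0.06373252  0.05400103]
z [0.50796701 0.10415313 0.05998794]
dash .06 [0.50795894 0.10415623 0.06      ] plates [ 0.68761787 -0.03750432  0.049     ]
th 4.323390428414188 O [0.62278245 0.0672284 ]
rock [0.5079 0.1007 0.06  ] crop1 (np.float64(413.6388258621056), np.float64(382.7049871434896)) crop2 (np.float64(84.7671686482538), np.float64(242.45760616786663))
lk [0.5183 0.1897 0.055 ] crop1 (np.float64(260.9255598282376), np.float64(434.4718504046381)) crop2 (np.float64(103.44436138433139), np.float64(185.73987232853074))
rk [ 0.5379 -0.0696  0.055 ] crop1 (np.float64(648.3124527120543), np.float64(245.617057482667)) crop2 (np.float64(137.91101356939362), np.float64(393.22334586804345))
bar [0.5312 0.0182 0.055 ] crop1 (np.float64(524.4897763155222), np.float64(306.10201685279884)) crop2 (np.float64(124.93065421410029), np.float64(315.1155874272207))
c1 [0.4838 0.2473 0.045 ] crop1 (np.float64(188.04143654447697), np.float64(532.9035300186883)) crop2 (np.float64(50.86451557651753), np.float64(163.17268272234537))
c2 [ 0.5125 -0.1317  0.045 ] crop1 (np.float64(756.2905252980344), np.float64(248.5082613730118)) crop2 (np.float64(88.92378195864603), np.float64(472.7779986900532))
c3 [ 0.7618 -0.1128  0.045 ] crop1 (np.float64(537.7419918824005), np.float64(13.877967223784623)) crop2 (np.float64(574.2427238582097), np.float64(442.07674628753716))
```

Run:
```python
from h import *
from scipy.spatial.transform import Rotation as R
s=get_state(); print(R.from_rotvec(s['orientation']).as_matrix().round(3))
c=load('scene'); print('red mug',world(c,486,258,.05))
w=load('wrist'); print((w['R'][:]).round(2))
```

```text
[[-0.     0.338 -0.941]
 [ 0.001 -0.941 -0.338]
 [-1.    -0.001  0.   ]]
red mug [ 0.37841203 -0.25220418  0.05      ]
[[ 0.34 -0.94 -0.  ]
 [-0.9  -0.33  0.28]
 [-0.26 -0.09 -0.96]]
```

View pics/wrist0.png

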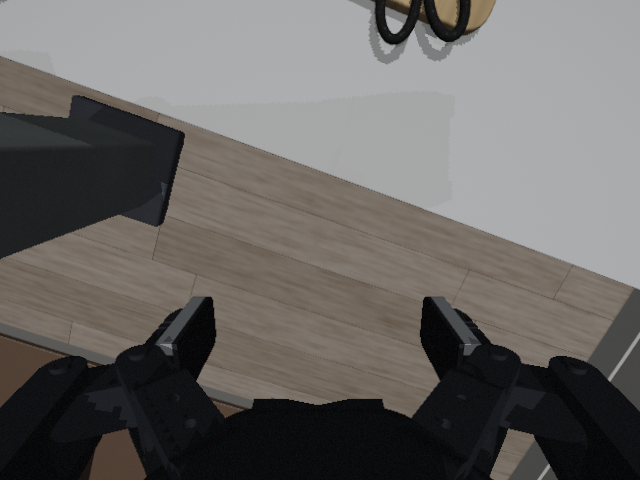

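The crop settles it: the mug with the blue pattern on the left plate is the big one, so the left round key is the one to press. I'll close the fingers and travel over.

Request:
arm_command(
  motion=[
    {"offset":[0.13,0.33,0.1],"twist":[0,0,-0.028]},
    {"offset":[0.26,0.66,0.2],"twist":[0,0,-0.056]},
    {"offset":[0.4,1.0,0.3],"twist":[0,0,-0.086]},
  ],
  claw=0,
)

```text
time: 0.45
ee_pos: [0.2681, -0.534, 0.2611]
orientation: [2.186, 0.078, -2.186]
force: [1.3, 0.1, 0.7]
width: 0.0441
```

Request:
arm_command(
  motion=[
    {"offset":[0.13,0.33,0.1],"twist":[0,0,0]},
    {"offset":[0.26,0.66,0.2],"twist":[0,0,0]},
    {"offset":[0.4,1.0,0.3],"twist":[0,0,0]},
  ],
)

```text
time: 0.75
ee_pos: [0.3083, -0.4338, 0.2916]
orientation: [2.183, 0.081, -2.184]
force: [0.2, 0.1, 0.5]
width: 0.0004
```

Request:
arm_command(
  motion=[
    {"offset":[0.13,0.33,0],"twist":[0,0,0]},
    {"offset":[0.26,0.66,0],"twist":[0,0,0]},
    {"offset":[0.4,1.0,0],"twist":[0,0,0]},
  ],
)

```text
time: 1.05
ee_pos: [0.3482, -0.3339, 0.2913]
orientation: [2.183, 0.081, -2.183]
force: [1.3, 0.3, -0.3]
width: -0.0001
```

Request:
arm_command(
  motion=[
    {"offset":[0.13,0.33,0],"twist":[0,0,0]},
    {"offset":[0.26,0.66,0],"twist":[0,0,0]},
    {"offset":[0.4,1.0,0],"twist":[0,0,0]},
  ],
)

```text
time: 1.35
ee_pos: [0.3882, -0.2339, 0.2913]
orientation: [2.184, 0.081, -2.183]
force: [0.7, 0.1, 0.2]
width: 0.0
```

Request:
arm_command(
  motion=[
    {"offset":[0.13,0.33,0],"twist":[0,0,0]},
    {"offset":[0.26,0.66,0],"twist":[0,0,0]},
    {"offset":[0.4,1.0,0],"twist":[0,0,0]},
  ],
)

```text
time: 1.65
ee_pos: [0.4282, -0.1339, 0.2913]
orientation: [2.184, 0.081, -2.183]
force: [0.3, -0.2, -0.5]
width: -0.0
```

Request:
arm_command(
  motion=[
    {"offset":[0.13,0.33,0],"twist":[0,0,0]},
    {"offset":[0.26,0.66,0],"twist":[0,0,0]},
    {"offset":[0.4,1.0,0],"twist":[0,0,0]},
  ],
)

```text
time: 1.95
ee_pos: [0.4683, -0.034, 0.2913]
orientation: [2.184, 0.081, -2.183]
force: [0.1, -0.0, 0.5]
width: -0.0004
```

Request:
arm_command(
  motion=[
    {"offset":[0,0.33,0],"twist":[0,0,0]},
    {"offset":[0,0.66,0],"twist":[0,0,0]},
    {"offset":[0,1.0,0],"twist":[0,0,0]},
    {"offset":[0,1.0,0],"twist":[0,0,0]},
    {"offset":[0,1.0,0],"twist":[0,0,0]},
  ],
)

```text
time: 2.45
ee_pos: [0.468, 0.0651, 0.2912]
orientation: [2.182, 0.083, -2.183]
force: [-0.7, -0.3, -0.4]
width: -0.0002
```

Run:
```python
from h import *
c=cap('wrist','w1.png')
```

```text
(no output)
```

View pics/w1.png

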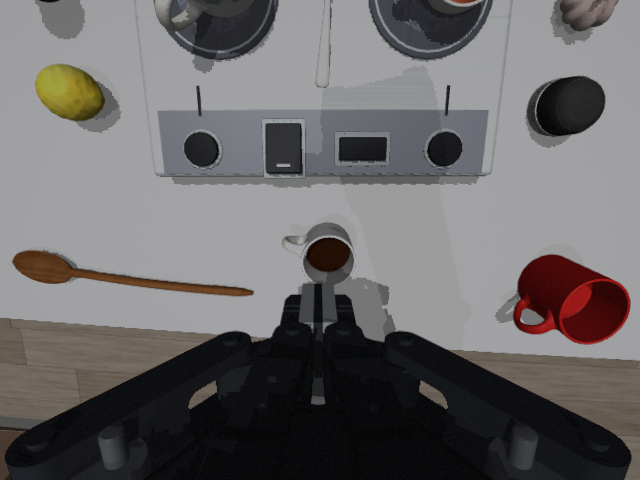

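The wrist view shows the left key at (202,149), rocker dash (283,165), bar (362,149) and right key (444,149). The stray small mug is at (328,255).

Run:
```python
from h import *
c=load('wrist'); s=get_state(); print(s['ee_pos'])
pts=dict(lk=(202,149),bar=(362,149),rk=(444.5,149))
A=[]
for n,p in pts.items():
    a=world(c,*p,.055);A.append(a);print(n,a.round(4),world(c,*p).round(4))
A=np.array(A)[:,:2];ys=[.13,-.042,-.13]
d=A[0]-A[2];print(np.linalg.norm(d));th=np.arctan2(-d[0],d[1]);X=np.array([np.cos(th),np.sin(th)]);Y=np.array([-np.sin(th),np.cos(th)])
O=np.mean([A[i]+.095*X-ys[i]*Y for i in range(3)],0);print('th',np.degrees(th),'O',O)
w=lambda x,y,z:np.array([*(O+x*X+y*Y),z])
for n,p in dict(rock=(-.112,.042,.06),lk=(-.095,.13,.055),rk=(-.095,-.13,.055),bar=(-.095,-.042,.055),c1=(-.125,.19,.04),c2=(-.125,-.19,.04)).items():
    q=w(*p); print(n,q.round(4),np.round(proj(c,q),1))
print('dash',world(c,283,165,.06),world(c,283,165))
print('rocker front/back mid',[ (world(c,284,v)).round(4) for v in (124,130,140,150,160,168,171)])
print('tip proj',proj(c,np.array(s['ee_pos'])), 'smallmug',world(c,328,255), world(c,328,230))
```

```text
[0.46802819 0.06420973 0.29114688]
lk [0.5196 0.1916 0.055 ] [0.5196 0.1919 0.0539]
bar [0.5323 0.0232 0.055 ] [0.5323 0.0232 0.0547]
rk [ 0.5392 -0.0639  0.055 ] [ 0.5392 -0.064   0.0547]
0.2561816403572045
th 4.383128577611838 O [0.62402779 0.071522  ]
rock [0.5091 0.1048 0.06  ] [283.  165.6]
lk [0.5194 0.1939 0.055 ] [199.8 149.1]
rk [ 0.5392 -0.0654  0.055 ] [445.9 149.1]
bar [0.5325 0.0224 0.055 ] [362.8 148.8]
c1 [0.4849 0.2514 0.04  ] [153.5 176.6]
c2 [ 0.5139 -0.1275  0.04  ] [491.5 176.5]
dash [0.50974663 0.10490857 0.06      ] [0.50967566 0.10499689 0.05903425]
rocker front/back mid [array([0.5512, 0.1067, 0.052 ]), array([0.5452, 0.1063, 0.0533]), array([0.5351, 0.1056, 0.055 ]), array([0.5372, 0.0707, 0.4336]), array([0.5149, 0.1042, 0.0586]), array([0.5067, 0.1038, 0.0594]), array([0.5035, 0.1036, 0.0588])]
tip proj (np.float64(320.1635460517581), np.float64(301.5932492738027)) smallmug [0.40323266 0.04743397 0.02727687] [0.43928491 0.05101171 0.04508263]
```

Request:
arm_command(
  motion=[
    {"offset":[0.2,0.2,-0.3],"twist":[0,0,0]},
    {"offset":[0.4,0.41,-0.65],"twist":[0,0,0]},
    {"offset":[0.4,0.41,-1.0],"twist":[0,0,0]},
  ],
)

```text
time: 2.8
ee_pos: [0.5101, 0.1071, 0.1902]
orientation: [2.186, 0.083, -2.182]
force: [0.1, -0.8, 0.3]
width: -0.0001
```

Request:
arm_command(
  motion=[
    {"offset":[0,0,-0.3],"twist":[0,0,0]},
    {"offset":[0,0,-0.6],"twist":[0,0,0]},
    {"offset":[0,0,-0.9],"twist":[0,0,0]},
    {"offset":[0,0,-1.0],"twist":[0,0,0]},
    {"offset":[0,0,-1.0],"twist":[0,0,0]},
  ],
)

```text
time: 3.3
ee_pos: [0.5076, 0.1048, 0.0904]
orientation: [2.181, 0.08, -2.186]
force: [0.7, -0.4, 0.4]
width: -0.0001
```

Run:
```python
from h import *
c=cap('wrist','w2.png');s=cap('side','s2.png');a=cap('scene','a2.png')
im=np.vstack([cv2.resize(c['pixels'][100:400,170:570,::-1],(600,450)) ]); cv2.imwrite('pics/w2c.png',im)
im=np.hstack([cv2.resize(a['pixels'][220:340,220:345,::-1],(400,384)),cv2.resize(s['pixels'][165:290,210:340,::-1],(400,384))]); cv2.imwrite('pics/m2.png',im)
print(get_state()['ee_pos'],get_state()['force'])
```

```text
[0.50901515 0.1056526  0.09267588] [-0.28727054 -0.00111908 -0.76076299]
```

View pics/w2c.png

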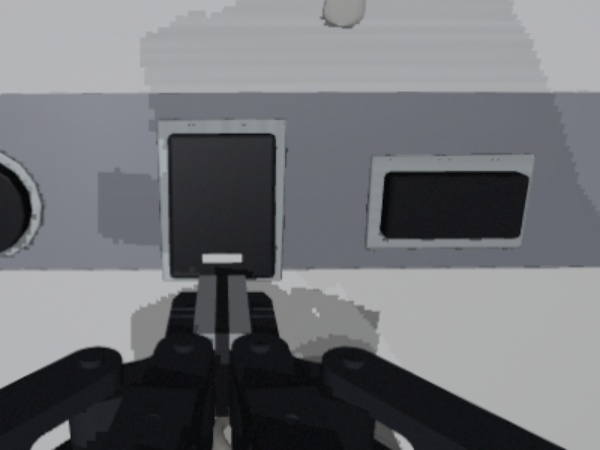

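View pics/m2.png

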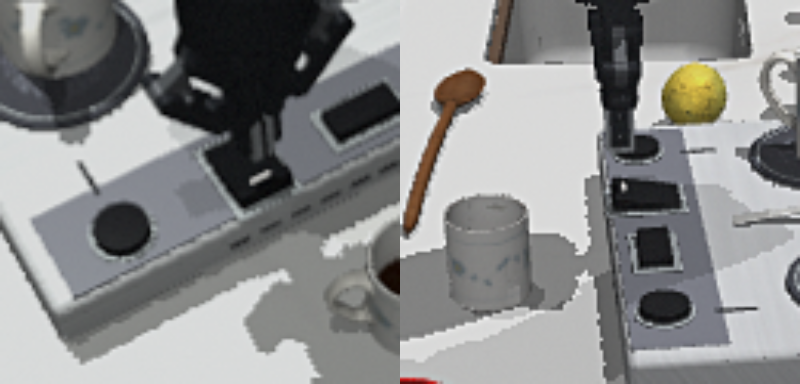

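The fingers are centred over the rocker, behind the dash. Pressing it now.

Request:
arm_command(
  motion=[
    {"offset":[0,0,-0.15],"twist":[0,0,0]},
    {"offset":[0,0,-0.26],"twist":[0,0,0]},
    {"offset":[0,0,-0.29],"twist":[0,0,0]},
    {"offset":[0,0,-0.31],"twist":[0,0,0]},
    {"offset":[0,0,-0.33],"twist":[0,0,0]},
  ],
)

```text
time: 3.95
ee_pos: [0.5081, 0.1058, 0.0583]
orientation: [2.183, 0.081, -2.184]
force: [-1.4, 0.0, 1.9]
width: -0.0002
```

Request:
arm_command(
  motion=[
    {"offset":[0,0,-0.01],"twist":[0,0,0]},
    {"offset":[0,0,-0.02],"twist":[0,0,0]},
    {"offset":[0,0,-0.03],"twist":[0,0,0]},
    {"offset":[0,0,-0.03],"twist":[0,0,0]},
  ],
)

```text
time: 4.35
ee_pos: [0.508, 0.1058, 0.0553]
orientation: [2.183, 0.082, -2.183]
force: [-1.8, -0.8, 1.6]
width: -0.0001
```

Request:
arm_command(
  motion=[
    {"offset":[0,0,-0.01],"twist":[0,0,0]},
    {"offset":[0,0,-0.02],"twist":[0,0,0]},
    {"offset":[0,0,-0.02],"twist":[0,0,0]},
  ],
)

```text
time: 4.65
ee_pos: [0.5078, 0.1058, 0.0535]
orientation: [2.183, 0.081, -2.184]
force: [-7.0, -0.1, 11.8]
width: 0.0001
```

Request:
arm_command(
  motion=[
    {"offset":[0,0,-0.005],"twist":[0,0,0]},
    {"offset":[0,0,-0.005],"twist":[0,0,0]},
    {"offset":[0,0,0.15],"twist":[0,0,0]},
    {"offset":[0,0,0.5],"twist":[0,0,0]},
    {"offset":[0,0,0.5],"twist":[0,0,0]},
  ],
)

```text
time: 5.15
ee_pos: [0.5104, 0.1064, 0.1067]
orientation: [2.19, 0.082, -2.178]
force: [0.3, -0.2, -0.4]
width: -0.0002
```

Run:
```python
from h import *
c=cap('wrist','w3.png');s=cap('side','s3.png');a=cap('scene','a3.png')
cv2.imwrite('pics/w3c.png',cv2.resize(c['pixels'][100:400,170:570,::-1],(600,450)))
im=np.hstack([cv2.resize(a['pixels'][220:340,220:345,::-1],(400,384)),cv2.resize(s['pixels'][165:290,210:340,::-1],(400,384))]); cv2.imwrite('pics/m3.png',im)
st=get_state();print(st['ee_pos'],st['force'])
for X in np.arange(-.124,-.069,.006):
    th=np.radians(4.38);O=np.array([.624,.0715]);q=np.array([*(O+X*np.array([np.cos(th),np.sin(th)])+.042*np.array([-np.sin(th),np.cos(th)])),.055])
    u,v=proj(c,q);print(X.round(3),int(u),int(v),world(c,u,v).round(4))
```

```text
[0.5082807  0.10556175 0.10315339] [-0.08993679 -0.30117244 -0.52336338]
-0.124 320 284 [0.5211 0.1062 0.1122]
-0.118 320 274 [0.5016 0.1042 0.0511]
-0.112 320 265 [0.5087 0.1048 0.0539]
-0.106 320 255 [0.5148 0.1053 0.0542]
-0.1 320 245 [0.5214 0.1058 0.0559]
-0.094 320 235 [0.5277 0.1063 0.0574]
-0.088 320 225 [0.5337 0.1067 0.0576]
-0.082 320 215 [0.5398 0.1072 0.0588]
-0.076 320 205 [0.546  0.1077 0.0607]
-0.07 320 194 [0.5513 0.1081 0.0568]
```

View pics/w3c.png

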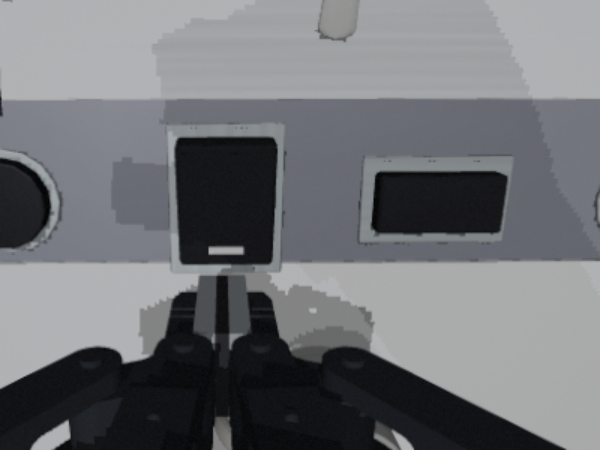

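View pics/m3.png

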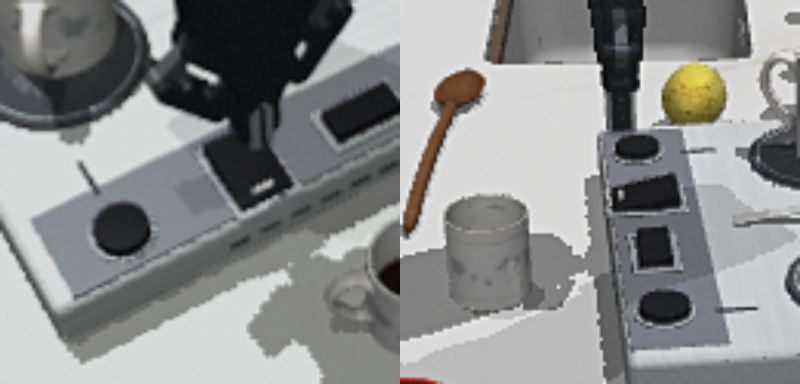

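The rocker is over: its slope went from about -0.18 to +0.2, with the back edge now the high one. Before pressing the left key I'll check how close the mug handle is.

Run:
```python
from h import *
d=np.load('last_scene.npz'); c={k:d[k] for k in d}
th=np.radians(4.38);O=np.array([.624,.0715])
best=[]
for v in range(180,262):
  for u in range(205,262):
    q=world(c,u,v)
    if q[2]>.065:
        e=q[:2]-O; best.append((e[0]*np.cos(th)+e[1]*np.sin(th),-e[0]*np.sin(th)+e[1]*np.cos(th),q[2]))
b=np.array(best);b=b[np.argsort(b[:,0])];print(b[:12].round(3)); print(b[b[:,2]>.115][:6].round(3))
```

```text
[[-0.616  0.281  0.837]
 [-0.616  0.281  0.837]
 [-0.616  0.281  0.837]
 [-0.616  0.281  0.837]
 [-0.616  0.281  0.837]
 [-0.616  0.281  0.837]
 [-0.616  0.281  0.837]
 [-0.616  0.281  0.837]
 [-0.616  0.281  0.837]
 [-0.616  0.281  0.837]
 [-0.616  0.281  0.837]
 [-0.616  0.281  0.837]]
[[-0.616  0.281  0.837]
 [-0.616  0.281  0.837]
 [-0.616  0.281  0.837]
 [-0.616  0.281  0.837]
 [-0.616  0.281  0.837]
 [-0.616  0.281  0.837]]
```

Run:
```python
from h import *
c=load('scene')
th=np.radians(4.38);O=np.array([.624,.0715])
best=[]
for v in range(180,262):
  for u in range(205,252):
    if c['z_map'][v,u]==0: continue
    q=world(c,u,v)
    if .065<q[2]<.16:
        e=q[:2]-O; best.append((e[0]*np.cos(th)+e[1]*np.sin(th),-e[0]*np.sin(th)+e[1]*np.cos(th),q[2],u,v))
b=np.array(best);b=b[np.argsort(b[:,0])];print(b[:10].round(3)); print(b[b[:,2]>.115][:5].round(3))
```

```text
[[3.00e-03 1.28e-01 1.10e-01 2.33e+02 2.38e+02]
 [4.00e-03 1.27e-01 1.02e-01 2.34e+02 2.40e+02]
 [4.00e-03 1.29e-01 1.00e-01 2.33e+02 2.41e+02]
 [5.00e-03 1.27e-01 1.10e-01 2.33e+02 2.37e+02]
 [5.00e-03 1.28e-01 1.05e-01 2.33e+02 2.39e+02]
 [5.00e-03 1.27e-01 9.80e-02 2.34e+02 2.41e+02]
 [5.00e-03 1.26e-01 1.06e-01 2.34e+02 2.38e+02]
 [5.00e-03 1.32e-01 1.07e-01 2.31e+02 2.39e+02]
 [6.00e-03 1.31e-01 1.09e-01 2.31e+02 2.38e+02]
 [6.00e-03 1.29e-01 9.50e-02 2.33e+02 2.42e+02]]
[[7.00e-03 1.36e-01 1.17e-01 2.28e+02 2.36e+02]
 [7.00e-03 1.32e-01 1.17e-01 2.30e+02 2.35e+02]
 [7.00e-03 1.30e-01 1.16e-01 2.31e+02 2.35e+02]
 [8.00e-03 1.29e-01 1.18e-01 2.31e+02 2.34e+02]
 [8.00e-03 1.27e-01 1.20e-01 2.32e+02 2.33e+02]]
```

The handle's front is about 98 mm behind the key, so there is room. Moving over the left key.

Request:
arm_command(
  motion=[
    {"offset":[0.04,0.3,0],"twist":[0,0,0]},
    {"offset":[0.08,0.6,0],"twist":[0,0,0]},
    {"offset":[0.115,0.88,0],"twist":[0,0,0]},
    {"offset":[0.115,0.88,-0.2],"twist":[0,0,0]},
    {"offset":[0.115,0.88,-0.3],"twist":[0,0,0]},
  ],
)

```text
time: 5.8
ee_pos: [0.5186, 0.1941, 0.0712]
orientation: [2.18, 0.082, -2.185]
force: [-0.1, -0.7, -0.5]
width: 0.0001
```

Run:
```python
from h import *
s=cap('side','s4.png');a=cap('scene','a4.png');c=cap('wrist','w4.png')
im=np.hstack([cv2.resize(a['pixels'][200:320,200:325,::-1],(400,384)),cv2.resize(s['pixels'][145:270,230:360,::-1],(400,384))]); cv2.imwrite('pics/m4.png',im)
st=get_state();print(st['ee_pos'],st['force'])
```

```text
[0.51888298 0.1928801  0.07222116] [-0.14331589 -0.02298641  0.76809997]
```

View pics/m4.png

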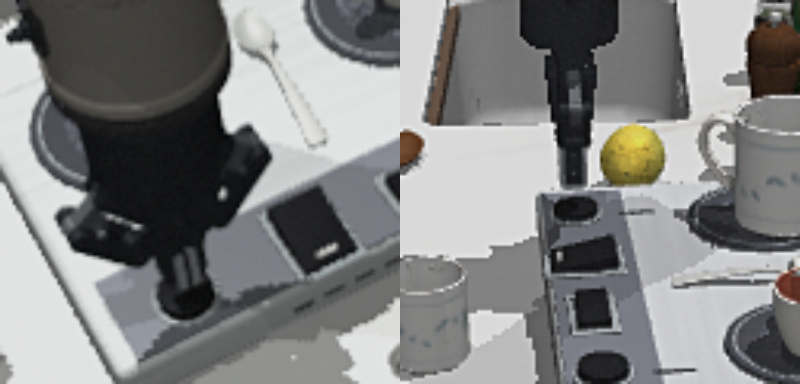

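View pics/w4.png

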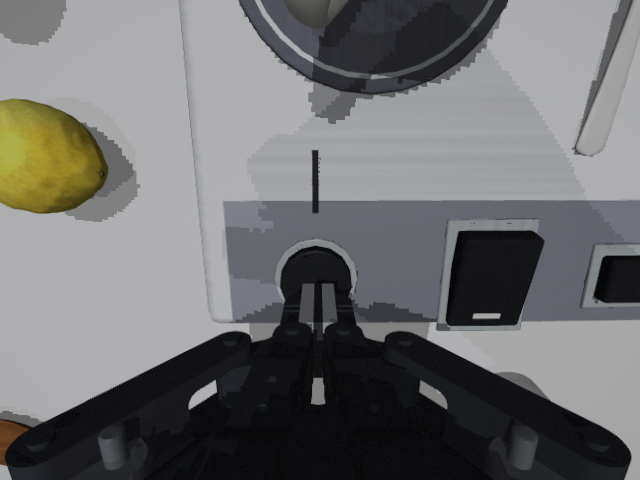

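The fingers are centred over the left key, which is the one in front of the big mug. Pressing.

Request:
arm_command(
  motion=[
    {"offset":[0,0,-0.12],"twist":[0,0,0]},
    {"offset":[0,0,-0.16],"twist":[0,0,0]},
    {"offset":[0,0,-0.19],"twist":[0,0,0]},
    {"offset":[0,0,-0.21],"twist":[0,0,0]},
    {"offset":[0,0,-0.22],"twist":[0,0,0]},
  ],
)

```text
time: 6.45
ee_pos: [0.5197, 0.1936, 0.0513]
orientation: [2.184, 0.081, -2.183]
force: [-0.9, -1.2, 2.1]
width: 0.0
```

Request:
arm_command(
  motion=[
    {"offset":[0,0,-0.01],"twist":[0,0,0]},
    {"offset":[0,0,-0.02],"twist":[0,0,0]},
    {"offset":[0,0,-0.02],"twist":[0,0,0]},
  ],
)

```text
time: 6.75
ee_pos: [0.5197, 0.1939, 0.0493]
orientation: [2.184, 0.082, -2.183]
force: [-0.1, 0.2, -0.7]
width: 0.0001
```

Request:
arm_command(
  motion=[
    {"offset":[0,0,-0.01],"twist":[0,0,0]},
    {"offset":[0,0,-0.01],"twist":[0,0,0]},
  ],
)

```text
time: 6.95
ee_pos: [0.5198, 0.194, 0.049]
orientation: [2.184, 0.082, -2.183]
force: [-3.9, -1.6, 14.1]
width: 0.0003
```

Bottomed out at 14 N. Lifting clear and checking.

Request:
arm_command(
  motion=[
    {"offset":[0,0,0.05],"twist":[0,0,0]},
    {"offset":[0,0,0.25],"twist":[0,0,0]},
    {"offset":[0,0,0.5],"twist":[0,0,0]},
    {"offset":[0,0,0.5],"twist":[0,0,0]},
  ],
)

```text
time: 7.35
ee_pos: [0.5211, 0.1947, 0.1012]
orientation: [2.189, 0.083, -2.18]
force: [-0.0, 0.1, 0.1]
width: 0.0
```

Run:
```python
from h import *
s=cap('side','s5.png');a=cap('scene','a5.png');c=cap('wrist','w5.png')
im=np.hstack([cv2.resize(a['pixels'][200:320,200:325,::-1],(400,384)),cv2.resize(s['pixels'][145:270,230:360,::-1],(400,384))]); cv2.imwrite('pics/m5.png',im)
st=get_state();print(st['ee_pos'],st['force'])
th=np.radians(4.38);O=np.array([.624,.0715])
for y in (.12,.13,.14):
  for X in (-.095,-.09,-.085):
    q=np.array([*(O+X*np.array([np.cos(th),np.sin(th)])+y*np.array([-np.sin(th),np.cos(th)])),.05])
    u,v=proj(c,q);print(world(c,u,v).round(4))
```

```text
[0.51954755 0.19369758 0.09813519] [-0.63773309 -0.46842891 -0.92480071]
[0.5203 0.1839 0.0506]
[0.525  0.1842 0.0496]
[0.5297 0.1846 0.0487]
[0.519  0.1938 0.0491]
[0.5241 0.1942 0.0493]
[0.5289 0.1946 0.0487]
[0.5183 0.2039 0.0492]
[0.5234 0.2042 0.0494]
[0.5282 0.2046 0.0489]
```

View pics/m5.png

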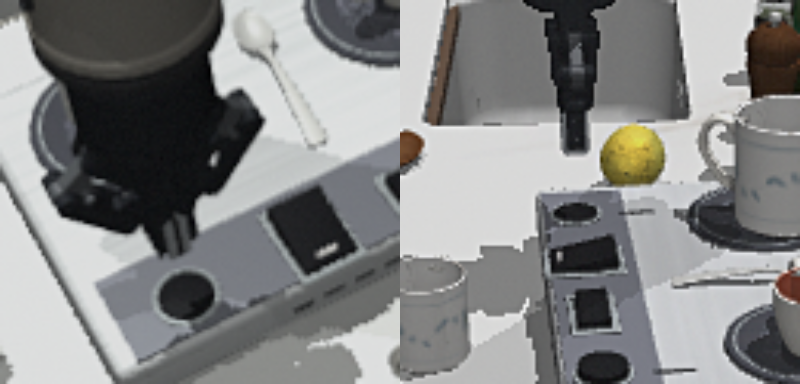

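The key stays down, with its top at 49 mm. Next, the bar.

Request:
arm_command(
  motion=[
    {"offset":[0.02,-0.28,0],"twist":[0,0,0]},
    {"offset":[0.04,-0.56,0],"twist":[0,0,0]},
    {"offset":[0.06,-0.85,0],"twist":[0,0,0]},
  ],
)

```text
time: 7.8
ee_pos: [0.5251, 0.108, 0.0974]
orientation: [2.182, 0.083, -2.184]
force: [0.5, -0.3, -0.6]
width: -0.0004
```

Request:
arm_command(
  motion=[
    {"offset":[0.02,-0.28,0],"twist":[0,0,0]},
    {"offset":[0.05,-0.56,0],"twist":[0,0,0]},
    {"offset":[0.07,-0.85,0],"twist":[0,0,0]},
    {"offset":[0.07,-0.85,-0.2],"twist":[0,0,0]},
    {"offset":[0.07,-0.85,-0.25],"twist":[0,0,0]},
  ],
)

```text
time: 8.3
ee_pos: [0.5314, 0.0228, 0.0713]
orientation: [2.181, 0.08, -2.187]
force: [0.3, 0.4, -0.3]
width: 0.0001
```

Run:
```python
from h import *
c=cap('wrist','w6.png')
st=get_state();print(st['ee_pos'],st['force'])
```

```text
[0.53125452 0.02375348 0.07124409] [-0.60583598  0.23654237 -1.24771087]
```

View pics/w6.png

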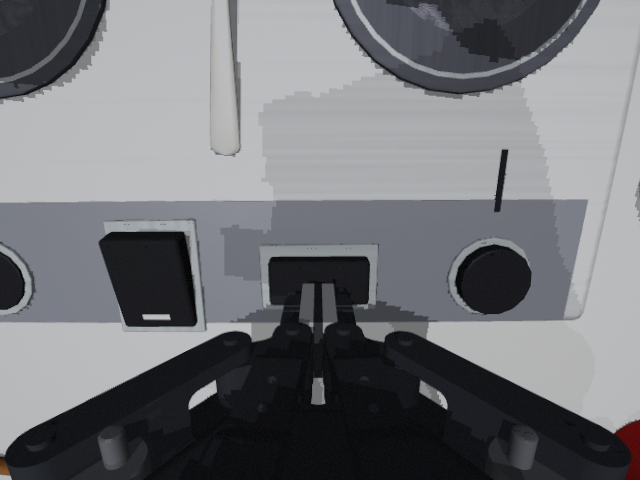

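The fingers are centred on the bar. I'll press it down and hold.

Request:
arm_command(
  motion=[
    {"offset":[0,0,-0.12],"twist":[0,0,0]},
    {"offset":[0,0,-0.18],"twist":[0,0,0]},
    {"offset":[0,0,-0.22],"twist":[0,0,0]},
    {"offset":[0,0,-0.24],"twist":[0,0,0]},
    {"offset":[0,0,-0.25],"twist":[0,0,0]},
  ],
)

```text
time: 8.85
ee_pos: [0.5326, 0.0244, 0.0488]
orientation: [2.183, 0.082, -2.183]
force: [-9.8, 2.7, 25.7]
width: 0.0001
```

Request:
arm_command(
  motion=[
    {"offset":[0,0,0],"twist":[0,0,0]},
    {"offset":[0,0,0],"twist":[0,0,0]},
  ],
)

```text
time: 9.05
ee_pos: [0.5325, 0.0244, 0.049]
orientation: [2.183, 0.082, -2.183]
force: [-6.2, 3.8, 12.3]
width: -0.0005
```

Request:
arm_command(
  motion=[
    {"offset":[0,0,0],"twist":[0,0,0]},
    {"offset":[0,0,0],"twist":[0,0,0]},
    {"offset":[0,0,0],"twist":[0,0,0]},
    {"offset":[0,0,0],"twist":[0,0,0]},
    {"offset":[0,0,0],"twist":[0,0,0]},
  ],
)

```text
time: 9.55
ee_pos: [0.5325, 0.0244, 0.049]
orientation: [2.183, 0.082, -2.183]
force: [-6.9, 3.3, 13.3]
width: 0.0001
```

Request:
arm_command(
  motion=[
    {"offset":[0,0,0],"twist":[0,0,0]},
    {"offset":[0,0,0],"twist":[0,0,0]},
    {"offset":[0,0,0],"twist":[0,0,0]},
    {"offset":[0,0,0],"twist":[0,0,0]},
  ],
)

```text
time: 9.95
ee_pos: [0.5325, 0.0244, 0.049]
orientation: [2.183, 0.082, -2.183]
force: [-7.0, 3.1, 13.0]
width: -0.0
```

Request:
arm_command(
  motion=[
    {"offset":[0,0,0.05],"twist":[0,0,0]},
    {"offset":[0,0,0.25],"twist":[0,0,0]},
    {"offset":[0,0,0.6],"twist":[0,0,0]},
    {"offset":[0,0,1.0],"twist":[0,0,0]},
    {"offset":[0,0,1.0],"twist":[0,0,0]},
  ],
)

```text
time: 10.45
ee_pos: [0.5352, 0.0241, 0.1533]
orientation: [2.191, 0.081, -2.175]
force: [0.4, 0.4, -0.7]
width: -0.0002
```

Request:
arm_command(
  motion=[
    {"offset":[-0.2,0,0.4],"twist":[0,0,0]},
    {"offset":[-0.5,0,0.8],"twist":[0,0,0]},
    {"offset":[-0.7,0,1.0],"twist":[0,0,0]},
    {"offset":[-0.7,0,1.0],"twist":[0,0,0]},
    {"offset":[-0.7,0,1.0],"twist":[0,0,0]},
  ],
)

```text
time: 10.95
ee_pos: [0.4629, 0.0235, 0.2488]
orientation: [2.185, 0.08, -2.181]
force: [0.1, 0.1, 0.1]
width: 0.0002
```

Run:
```python
from h import *
c=cap('wrist','w7.png');s=cap('side','s7.png');a=cap('scene','a7.png')
st=get_state();print(st['time'],st['ee_pos'],st['force'])
th=np.radians(4.38);O=np.array([.624,.0715])
for n,X,y in (('lk',-.095,.13),('rk',-.095,-.13),('bar',-.095,-.042),('rockF',-.115,.042),('rockB',-.075,.042)):
    H=[]
    for dx in(-.006,0,.006):
      for dy in (-.008,0,.008):
        z=.052
        for _ in range(3):
            q=np.array([*(O+(X+dx)*np.array([np.cos(th),np.sin(th)])+(y+dy)*np.array([-np.sin(th),np.cos(th)])),z])
            u,v=proj(c,q); z=world(c,u,v)[2]
        H.append(z)
    print(n,np.median(H).round(4))
```

```text
11.1 [0.46274674 0.02371842 0.24740592] [-0.8569294  -0.46902795 -0.07166095]
lk 0.0485
rk 0.0553Traceback (most recent call last):
  File "<stdin>", line 12, in <module>
  File "h.py", line 17, in world
    if z is None: s=c['z_map'][int(v),int(u)]
                    ~~~~~~~~~~^^^^^^^^^^^^^^^
IndexError: index 531 is out of bounds for axis 0 with size 480
```

View pics/w7.png

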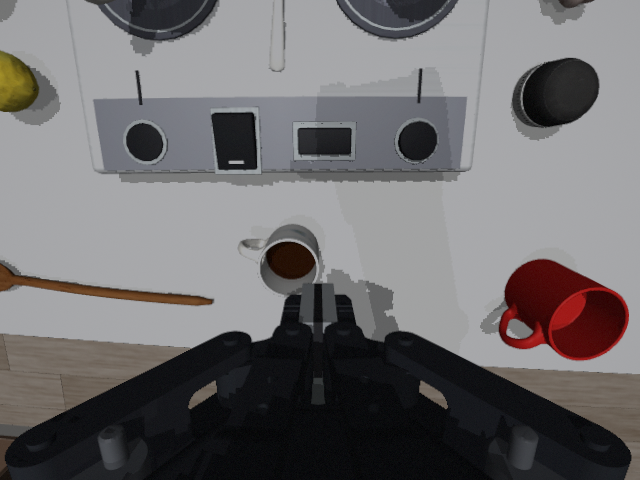

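View pics/s7.png

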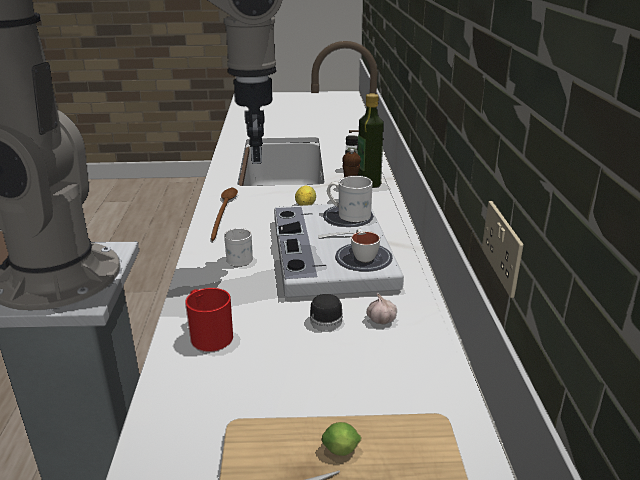

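Run:
```python
from h import *
c=load('wrist')
for n,(u0,u1,v0,v1) in dict(bar=(302,348,132,150),rockF=(218,255,154,159),rockB=(216,252,116,122),lk=(134,158,132,152),rk=(406,430,130,150)).items():
    H=[world(c,u,v)[2] for u in range(u0,u1) for v in range(v0,v1) if c['z_map'][v,u]>0.1]
    print(n,np.median(H).round(4),len(H))
```

```text
bar 0.0549 822
rockF 0.0532 184
rockB 0.0598 215
lk 0.0487 477
rk 0.055 479
```

Every control reads as it should: rocker over, left key down, right key up and bar back up. Nothing else has moved, so I'm handing in.

```bash
python3 -c "
from workcell import hand_in; print(hand_in())"
```

```text
the job is handed in; nothing more can be done
None
```

The warmer is switched on for the big mug, and I handed the job in at about 11 s of the 48 s allowed; the hand-in gave no verdict. The big mug stood on the left plate: it was the larger of the white mugs with the blue pattern. With the fingers shut, I tipped the rocker over, then pressed the left round key to its stop. Last, I held the bar key down for about 1.1 s and let it come back up.

The last depth checks from the wrist camera:

| Control | Measured height | Meaning |
|---|---|---|
| Rocker front / back | 53 mm / 60 mm | tipped over |
| Left round key | 48.7 mm | down |
| Right round key | 55.0 mm | up, not pressed |
| Bar key | 54.9 mm | back up |

- **Surroundings:** in the last side picture the mug, cup and everything else look where they were. I judged this by eye and did not measure it.
- **Fingers:** they finished clear, about 250 mm above the worktop, with the force reading within about 1 N of zero.
- **Disagreement:** my first key positions from the scene and side cameras differed by about 10 mm in y. I used a closer wrist-camera measurement instead, and it fitted the given layout to about 2 mm.

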